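# Size a turned sample in the stepped gauge plate

## Robot

A 7-joint arm with a two-finger parallel gripper is mounted at the origin on a cart in front of the work surface, level with it; the furniture and walls round the work are solid. World frame = base frame: x ahead of the robot, y to its left, z up, the work surface at z = 0. Lengths are in m, angles in rad, forces in N, time in s.
With the tool pointing down it reaches from about 0.35 to 0.9 m from the base axis. Payload 8.1 kg.
Tool frame: the origin (TCP) lies where the fingers leave the gripper's body, on its centre line; the fingertips stand 66 mm ahead of it and the grasp point (between the pads) lies 47 mm ahead of it; z points along the fingers, y is the line along which they close (so a half turn about z gives the same grasp; the last joint's range is limited). The gripper opens to 92 mm and grips with 3 to 60 N. Pads are 19 mm wide; open, the fingers measure 130 mm over their backs; the gripper's body (75 mm by 190 mm) begins 47 mm behind the grasp point.
Start: joints at [1.09, 0.434, 0.025, 1.573, -0.012, 1.134, -0.075], TCP at [0.231, -0.581, 0.292] pointing down, gripper open.
Joint ranges: [-2.62, 2.62], [-0.44, 2.09], [-1.27, 1.32], [0.08, 2.57], [-1.32, 4.46], [0.12, 2], [-2.74, 2.74]. Speed limits (rad/s): [2.22, 2.22, 3.01, 3.01, 3.14, 3.14, 3.14].

## Interface

Orientations are given as a rotation vector (axis times angle).
In Python, from cell import arm gives the robot as it stands.
- The arm moves only by the tool send_rows, never from a script. Its argument "motion" is text: rows parted by semicolons, each of 7 numbers parted by spaces: the closure, from 0 (fully open) to 1 (shut), then the shift along the world's x, y, z in m, then the turn, a rotation vector about the world's x, y, z in degrees. A call has 1 to 5 rows; each row shifts and turns the commanded pose from where the row before left it; what a row does not reach is not made up. A row lasts 1/8 s, in which the tool goes at most 62.5 mm and 10.7 degrees, less where a joint would pass 70% of its speed; a pose out of reach is approached as far as the arm can. A call is refused whole if a number of a shift passes 0.0625 or a number of a turn 10.7, either way. A call with a gripper value outside its range is refused whole. The fingers move at their own pace and stop on an object; "force" is the grip in N (left out, the last holds). Time passes only in rows, so rows that do not move let the fingers close. It gives the time, the measured TCP pose, the force, the opening and the grip force at its end, in the units of the state.
- arm.observe(): the state, without advancing time (a new reading comes with each control period).
- arm.get_image(name): name is "scene" or "top" or "wrist"; returns (picture, depth): 480x640x3 uint8, blue, green, red; 480x640 float32, m along the optical axis (not along the pixel's ray), 0 where there is no reading.
- arm.camera_model(name): a dict with "fx", "fy", "cx", "cy" (pixels), "D" ([k1, k2, p1, p2, k3] as OpenCV has them; the pictures are not rectified), "view" (4x4, takes a point from world to camera coordinates). Camera axes: x right, y down, z forward; pixel columns grow to the right and rows downward; lengths in m; the calibration is good to about 2 mm. A picture is of the moment at which its call begins: read the wrist's pose just before it. camera_model takes no time and is no camera call; for the wrist camera it gives the pose at the moment of the call.
- arm.sign_off(): hands the job in; it is judged then, once.
The state is a dict: "clock": time; "joints": joint angles; "dq": joint speeds; "joint_efforts": joint torques, N m; "position": TCP position; "ee_rot": TCP orientation; "force": force on the tool from outside, world axes, zero at the start; "ft_torque": the same for the moment, N m; "width": opening from 0.0 (shut) to 1.0 (fully open); "gripper_force": force on a finger pad.
Only numpy, scipy, OpenCV 4.12 (cv2) and the standard library are available. Lean on these libraries where they do the work, as an engineer would, in place of code of your own. Each camera call takes 0.05 s, during which the arm holds its last target. There are 200 camera calls.

## Task

The aluminium sample standing on the paper slip has to be sized for the spectrometer's sample holder. Slide it along the worktop into the mouths of the steel gauge plate's slots, from the narrowest slot upward and skipping none, pressing only gently and never forcing it, until a slot takes it. Push it fully home against the back of that slot and leave it standing there, and leave the other samples and everything else where they are.

Things in the scene. Friction and masses are not known exactly. Their poses are not given: they have to be found in the camera images.
- gauge: fixed flat steel plate like a comb, 8 mm thick, 248 mm along y, 74 along x; origin on the worktop in the middle of the line through the prong tips; +x points into the slots, +y to the narrowest. 5 prongs 15 mm wide with 7.5 mm nose radius, 4 slots 48 mm deep without floor (samples slide on the worktop), a back bar 26 mm wide. Red pips, 1 to 4, count the slots from the narrowest
- slot1 (a point): centre of the back wall of slot 1 (the narrowest, one pip, 37.3 mm wide), at worktop level; axes as the gauge's; the slot's mouth line lies 48 mm from here along -x. A sample that a slot refuses stops at the round noses with its centre still 47 mm or more from the back wall; one that enters runs on to the back wall. A push of 3 to 8 N shows which; over 25 N is forcing
- slot2 (a point): centre of the back wall of slot 2 (two pips, 41.3 mm wide), at worktop level; axes as the gauge's; the slot's mouth line lies 48 mm from here along -x. Each sample is 1.3 mm narrower than the first slot that takes it and 2.7 mm wider than the slot before
- slot3 (a point): centre of the back wall of slot 3 (three pips, 45.3 mm wide), at worktop level; axes as the gauge's; the slot's mouth line lies 48 mm from here along -x. When home, a sample touches the back wall, its centre 19 to 25 mm from here
- slot4 (a point): centre of the back wall of slot 4 (the widest, four pips, 49.3 mm wide), at worktop level; axes as the gauge's; the slot's mouth line lies 48 mm from here along -x. A screw head at each outer end of the back bar stands 13 mm above the worktop
- slip: pale yellow paper slip, 105 x 74 mm, lying flat on the worktop (no thickness to speak of) with a blue stripe and grey ruled lines; origin in its centre. The sample to be sized stands within 8 mm of its centre; the other two samples stand more than 80 mm away from it
- sample_p: turned aluminium sample, 30 mm high, hollow at the top, with dark grooves round it, standing upright and loose; origin in the centre of its underside, z up. Its diameter is what the gauge shall tell: somewhere between 38 and 49 mm. About 0.05 to 0.2 kg. Any one of the three samples may be the one on the paper slip
- sample_q: turned aluminium sample, 34 mm high, hollow at the top, with one faint groove, standing upright and loose; origin in the centre of its underside, z up. Its diameter is what the gauge shall tell: somewhere between 38 and 49 mm. About 0.05 to 0.2 kg. Any one of the three samples may be the one on the paper slip
- sample_r: turned aluminium sample, 26 mm high, a plain solid disc with a slightly rounded rim, standing upright and loose; origin in the centre of its underside, z up. Its diameter is what the gauge shall tell: somewhere between 38 and 49 mm. About 0.05 to 0.2 kg. Any one of the three samples may be the one on the paper slip
- caliper: caliper, 70 x 210 x 16 mm, lying at the near edge of the worktop; a bystander, stay clear
- loupe: black loupe, 41 mm wide, 40 mm high, behind the gauge at the right; a bystander, stay clear
- dropper_bottle: dark dropper bottle with a white nozzle, 36 mm wide, 99 mm high, standing behind the gauge; a bystander, stay clear
Not all that is in view belongs to the job. Leave any blue or green look-alike of the sample_p alone. Leave any turquoise look-alike of the sample_r alone.

How it is judged:
On the way, in this order (a step that is already met when the one before it is completed fails the run):
1. a sample is held against the mouth of the narrowest slot, low enough to enter (((y of sample_p in the frame of slot1 between -0.005 and 0.005 m and z of sample_p in the frame of slot1 below 0.006 m and x of sample_p in the frame of slot1 below 0 m and (x of sample_p in the frame of slot1 above -0.038 m or (x of sample_p in the frame of slot1 above -0.065 m and contact force between sample_p and gauge above 0.5 N))) or (y of sample_q in the frame of slot1 between -0.005 and 0.005 m and z of sample_q in the frame of slot1 below 0.006 m and x of sample_q in the frame of slot1 below 0 m and (x of sample_q in the frame of slot1 above -0.038 m or (x of sample_q in the frame of slot1 above -0.065 m and contact force between sample_q and gauge above 0.5 N))) or (y of sample_r in the frame of slot1 between -0.005 and 0.005 m and z of sample_r in the frame of slot1 below 0.006 m and x of sample_r in the frame of slot1 below 0 m and (x of sample_r in the frame of slot1 above -0.038 m or (x of sample_r in the frame of slot1 above -0.065 m and contact force between sample_r and gauge above 0.5 N))))), for 0.05 s.
2. then it is offered to the second slot: pressed against its mouth or inside it (((y of sample_p in the frame of slot2 between -0.005 and 0.005 m and z of sample_p in the frame of slot2 below 0.006 m and x of sample_p in the frame of slot2 below 0 m and (x of sample_p in the frame of slot2 above -0.038 m or (x of sample_p in the frame of slot2 above -0.065 m and contact force between sample_p and gauge above 0.5 N))) or (y of sample_q in the frame of slot2 between -0.005 and 0.005 m and z of sample_q in the frame of slot2 below 0.006 m and x of sample_q in the frame of slot2 below 0 m and (x of sample_q in the frame of slot2 above -0.038 m or (x of sample_q in the frame of slot2 above -0.065 m and contact force between sample_q and gauge above 0.5 N))) or (y of sample_r in the frame of slot2 between -0.005 and 0.005 m and z of sample_r in the frame of slot2 below 0.006 m and x of sample_r in the frame of slot2 below 0 m and (x of sample_r in the frame of slot2 above -0.038 m or (x of sample_r in the frame of slot2 above -0.065 m and contact force between sample_r and gauge above 0.5 N))))), for 0.05 s.
3. then, if the second slot took it, it stands home and released there; otherwise it is offered to the third slot ((((y of sample_p in the frame of slot2 between -0.003 and 0.003 m and z of sample_p in the frame of slot2 below 0.006 m and x of sample_p in the frame of slot2 between -0.024 and -0.016 m and angle between sample_p's own z axis and vertical below 0.08 rad) and contact force between sample_p and the fingers below 0.05 N) or (y of sample_q in the frame of slot3 between -0.005 and 0.005 m and z of sample_q in the frame of slot3 below 0.006 m and x of sample_q in the frame of slot3 below 0 m and (x of sample_q in the frame of slot3 above -0.038 m or (x of sample_q in the frame of slot3 above -0.065 m and contact force between sample_q and gauge above 0.5 N))) or (y of sample_r in the frame of slot3 between -0.005 and 0.005 m and z of sample_r in the frame of slot3 below 0.006 m and x of sample_r in the frame of slot3 below 0 m and (x of sample_r in the frame of slot3 above -0.038 m or (x of sample_r in the frame of slot3 above -0.065 m and contact force between sample_r and gauge above 0.5 N))))), for 0.05 s.
At the end, for the whole second after the job is handed in: The sample that stood on the slip stands upright on the worktop, at rest and released, in the narrowest slot that takes it, its rim within 4 mm of the back wall; the other two samples are within 20 mm of where they stood and neither is on the slip ((((y of sample_p in the frame of slot2 between -0.003 and 0.003 m and z of sample_p in the frame of slot2 below 0.006 m and x of sample_p in the frame of slot2 between -0.024 and -0.016 m and angle between sample_p's own z axis and vertical below 0.08 rad) and contact force between sample_p and the fingers below 0.05 N and linear speed of sample_p below 0.01 m/s and distance of each of sample_q, sample_r from where it was at the start of the episode below 0.02 m and horizontal distance between each of sample_q, sample_r and slip above 0.06 m) or ((y of sample_q in the frame of slot3 between -0.003 and 0.003 m and z of sample_q in the frame of slot3 below 0.006 m and x of sample_q in the frame of slot3 between -0.026 and -0.018 m and angle between sample_q's own z axis and vertical below 0.08 rad) and contact force between sample_q and the fingers below 0.05 N and linear speed of sample_q below 0.01 m/s and distance of each of sample_p, sample_r from where it was at the start of the episode below 0.02 m and horizontal distance between each of sample_p, sample_r and slip above 0.06 m) or ((y of sample_r in the frame of slot4 between -0.003 and 0.003 m and z of sample_r in the frame of slot4 below 0.006 m and x of sample_r in the frame of slot4 between -0.028 and -0.02 m and angle between sample_r's own z axis and vertical below 0.08 rad) and contact force between sample_r and the fingers below 0.05 N and linear speed of sample_r below 0.01 m/s and distance of each of sample_p, sample_q from where it was at the start of the episode below 0.02 m and horizontal distance between each of sample_p, sample_q and slip above 0.06 m))); the robot touches nothing.
It fails at once if more than one sample is moved by over 20 mm (distance of each of sample_p, sample_q from where it was at the start of the episode above 0.02 m or distance of each of sample_p, sample_r from where it was at the start of the episode above 0.02 m or distance of each of sample_q, sample_r from where it was at the start of the episode above 0.02 m).
It fails at once if the sample is put into a wider slot than the narrowest that takes it ((y of sample_p in the frame of slot3 between -0.006 and 0.006 m and z of sample_p in the frame of slot3 below 0.006 m and x of sample_p in the frame of slot3 between -0.036 and 0 m) or (y of sample_p in the frame of slot4 between -0.006 and 0.006 m and z of sample_p in the frame of slot4 below 0.006 m and x of sample_p in the frame of slot4 between -0.036 and 0 m) or (y of sample_q in the frame of slot4 between -0.006 and 0.006 m and z of sample_q in the frame of slot4 below 0.006 m and x of sample_q in the frame of slot4 between -0.036 and 0 m)).
It fails at once if the sample is forced: over 60 N between it and the gauge (both noses together; a push of about 25 N) (contact force between any of sample_p, sample_q, sample_r and gauge above 60 N).
It fails at once if the caliper, loupe or dropper bottle is moved by over 30 mm (distance of any of caliper, loupe, dropper_bottle from where it was at the start of the episode above 0.03 m).
It also fails if it takes over 51 s, if anything falls off the work surface, if the arm or the gripper's body presses on something with over 40 N, if the wrist force passes 120 N, or if a joint passes its speed limit or range.

## Working session

There is one attempt and no reset: what is moved stays moved. The work goes in short steps, Python scripts to look and compute and a tool call to move; the robot and the scene stay as the last step left them, time stands still between calls to the robot, and variables do not carry over. Pictures are saved under pics/ and viewed, at most 10 in all, crops included, and the job is handed in when it is done.

Besides the shell and the picture viewer there is one more tool, called after "Call:" by a JSON object that holds its "api" and its "payload", one argument or row to a line. send_rows: Moves the arm, as the interface text tells. Its arguments: {"type":"object","properties":{"motion":{"type":"string"},"force":{"type":"number"}},"required":["motion"]}

```bash
mkdir -p pics
cat > h.py <<'E'
import numpy as np, cv2
from cell import arm
def ray(name,uv,m=None):
    m=m or arm.camera_model(name)
    K=np.array([[m['fx'],0,m['cx']],[0,m['fy'],m['cy']],[0,0,1]])
    p=cv2.undistortPoints(np.array(uv,float).reshape(-1,1,2),K,np.array(m['D'],float)).reshape(-1,2)
    V=np.array(m['view']);R=V[:3,:3];c=-R.T@V[:3,3]
    d=np.c_[p,np.ones(len(p))]@R
    return c,d
def onplane(name,uv,z,m=None):
    c,d=ray(name,uv,m); return c+d*((z-c[2])/d[:,2])[:,None]
def proj(name,P,m=None):
    m=m or arm.camera_model(name)
    K=np.array([[m['fx'],0,m['cx']],[0,m['fy'],m['cy']],[0,0,1]]);V=np.array(m['view'])
    return cv2.projectPoints(np.array(P,float).reshape(-1,1,3),cv2.Rodrigues(V[:3,:3])[0],V[:3,3],K,np.array(m['D'],float))[0].reshape(-1,2)
E
python3 - <<'E'
from h import *
print(arm.observe())
for n in("top","scene"):
    i,d=arm.get_image(n); cv2.imwrite(f"pics/{n}0.png",i); np.save(f"pics/{n}0.npy",d)
    m=arm.camera_model(n);V=np.array(m['view']);print(n,m['fx'],m['D'],-V[:3,:3].T@V[:3,3],V[:3,:3].round(2).tolist())
E
```

```text
{'clock': 0.0, 'joints': array([ 1.0904076 ,  0.43525464,  0.02497201,  1.57411868, -0.01159534,
        1.1340056 , -0.07508303]), 'dq': array([ 4.35406868e-04,  6.33910923e-04,  3.29142409e-04,  3.09062801e-05,
       -9.00839617e-05,  1.22722905e-03,  6.50855820e-04]), 'joint_efforts': array([-4.56086937e-04, -6.67852306e+01,  9.85517576e-01, -3.14450240e+01,
       -6.02394319e-02,  4.28712065e-02,  1.21629478e-04]), 'position': array([ 0.23033927, -0.58055291,  0.29141687]), 'ee_rot': array([-3.08417769e+00, -5.89532918e-01,  7.17271516e-04]), 'force': array([ 0.49929806, -0.44820008,  0.3102789 ]), 'ft_torque': array([ 0.00388863, -0.01846895,  0.03088353]), 'gripper_force': 0.0, 'width': 0.9995804053476905}
top 474.6322982994123 [-0.05466944  0.          0.          0.          0.        ] [0.36028541 0.02871597 1.20320478] [[0.0, -1.0, 0.0], [-0.99, -0.0, -0.16], [0.16, -0.0, -0.99]]
scene 505.9765490520993 [0.04674522 0.         0.         0.         0.        ] [0.16713482 0.7744793  0.61298599] [[-0.91, -0.42, 0.01], [-0.24, 0.49, -0.84], [0.35, -0.76, -0.55]]
```

View pics/top0.png

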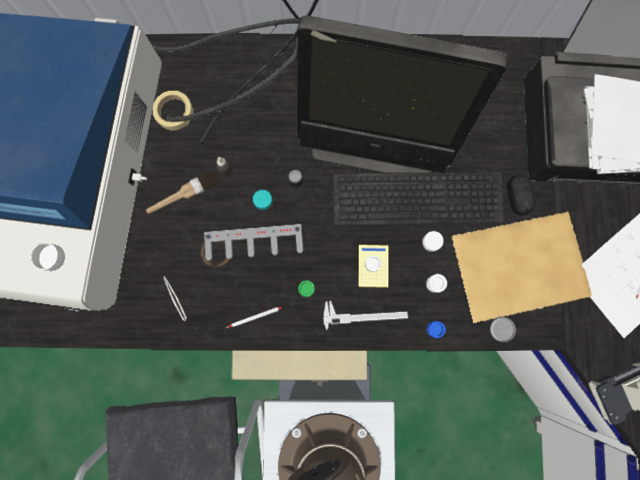

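View pics/scene0.png

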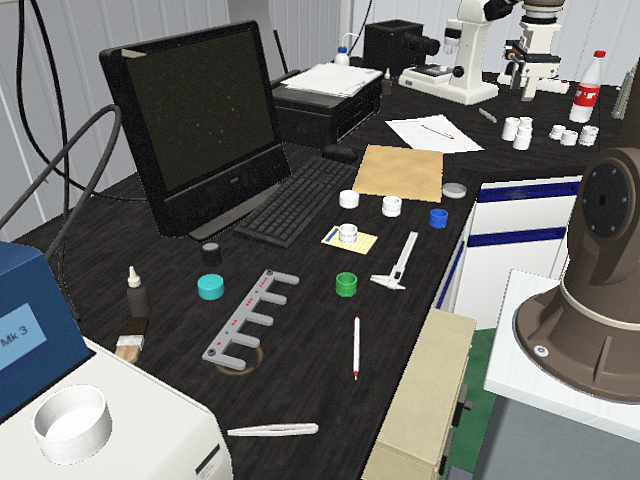

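Run:
```python
from h import *
a=cv2.imread("pics/top0.png");b=cv2.imread("pics/scene0.png")
A=cv2.resize(a[205:295,195:315],None,fx=5,fy=5,interpolation=cv2.INTER_CUBIC)
C=cv2.resize(a[235:295,350:400],None,fx=5,fy=5,interpolation=cv2.INTER_CUBIC)
w=np.zeros((600,800,3),np.uint8);w[:450,:600]=0
w=np.zeros((450,800,3),np.uint8);w[:450,:600]=A;w[:300,600:800]=C[:,25:225]
cv2.imwrite("pics/ctop.png",w)
B=cv2.resize(b[255:375,190:350],None,fx=5,fy=5,interpolation=cv2.INTER_CUBIC)
C=cv2.resize(b[185:285,310:410],None,fx=4,fy=4,interpolation=cv2.INTER_CUBIC)
cv2.imwrite("pics/cscene.png",B)
cv2.imwrite("pics/cslip.png",C)
```

```text
(no output)
```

View pics/ctop.png

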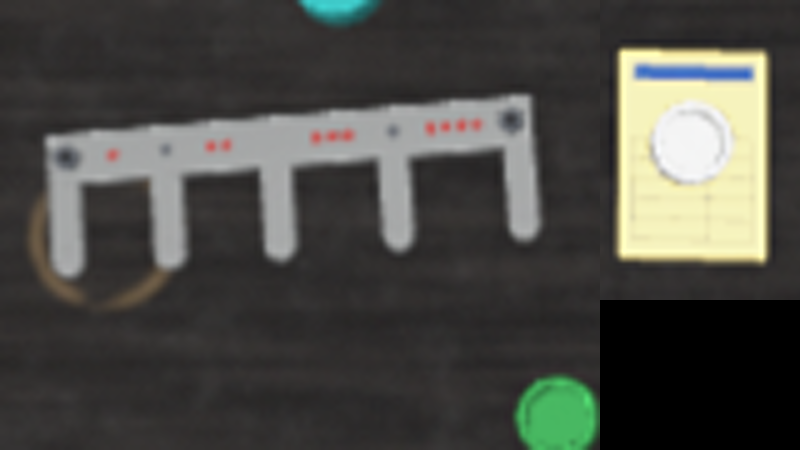

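View pics/cscene.png

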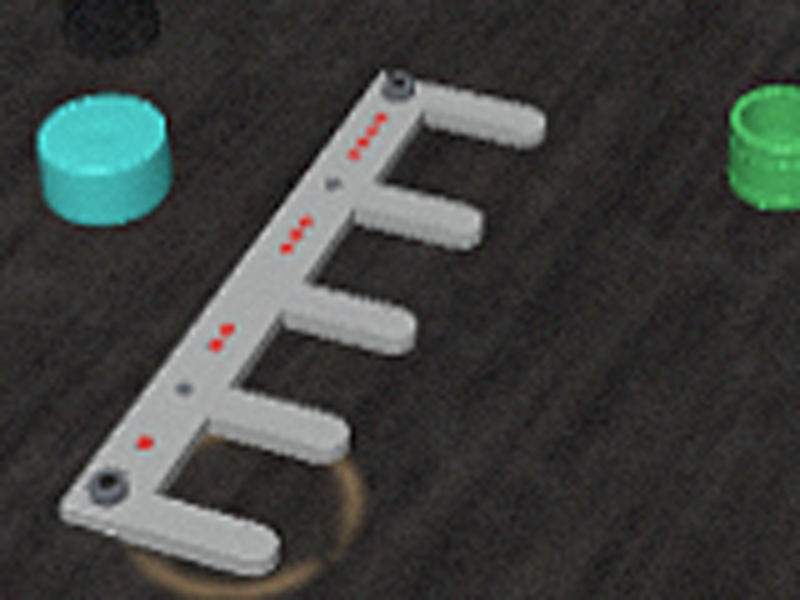

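View pics/cslip.png

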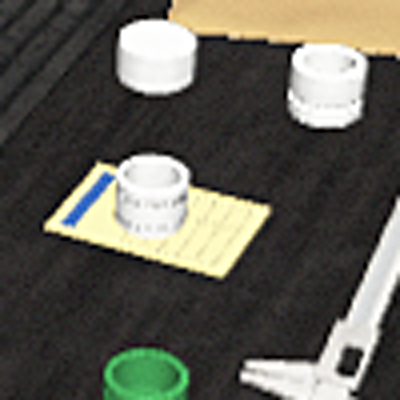

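```bash
cat > g.py <<'E'
from h import *
from scipy.optimize import least_squares
PY=np.array([116.6,64.3,8,-52.3,-116.6])/1e3; SY=np.array([90.45,36.15,-22.15,-84.45])/1e3
def fit(W,G):  # 2D rigid fit: W=R(th)G+t
    f=lambda p:(np.c_[np.cos(p[2])*G[:,0]-np.sin(p[2])*G[:,1]+p[0],np.sin(p[2])*G[:,0]+np.cos(p[2])*G[:,1]+p[1]]-W).ravel()
    s=least_squares(f,[W[:,0].mean(),W[:,1].mean(),0]);return s.x,s.fun.reshape(-1,2)
def w(p,x,y): return np.array([np.cos(p[2])*x-np.sin(p[2])*y+p[0],np.sin(p[2])*x+np.cos(p[2])*y+p[1]])
E
python3 - <<'E'
from g import *
t=lambda L:np.array(L)/5+[195,205]-.4
T=t([(68,279),(172,271),(282,262),(400,252),(526,242),(46,136),(530,96)])
G=np.r_[np.c_[np.zeros(5),PY],[[.074,.1241],[.074,-.1241]]]
W=onplane("top",T,.008)[:,:2]; p,r=fit(W,G); print(p,(r*1e3).round(1).tolist())
for i,y in enumerate(SY): print("slot",i+1,w(p,.048,y))
s=lambda L:np.array(L)/5+[190,255]-.4
Sc=s([(62,503),(383,70)]); print("scene corners",onplane("scene",Sc,.008),"vs",w(p,.074,.1241),w(p,.074,-.1241))
def tri(a,b):
    c1,d1=ray("top",[a]);c2,d2=ray("scene",[b]);d1=d1[0];d2=d2[0]
    k=np.linalg.lstsq(np.c_[d1,-d2],c2-c1,rcond=None)[0];P,Q=c1+k[0]*d1,c2+k[1]*d2
    return (P+Q)/2,np.linalg.norm(P-Q)
print("pip1",tri(t([(113,155)])[0],s([(145,443)])[0]))
# sample: rim top ellipse centre
tc=np.array([(691-600)+25,143])/5+[350,235]-.4; sc=np.array([153,176])/4+[310,185]-.4
print("sample rim",tri(tc,sc), onplane("top",[tc],.03),onplane("scene",[sc],.03))
sl=(np.array([(619,50),(767,50),(767,262),(618,260)])-[600-25,0])/5+[350,235]-.4
print("slip",onplane("top",sl,0).mean(0))
for n,uv in dict(turq=(262,199),green=(306,289),a=(433,241),b=(437,284)).items(): print(n,onplane("top",[uv],.03)[0])
print(onplane("top",[(325,315),(328,328),(407,316)],.01))
E
```

```text
[0.50648633 0.18955052 0.08736074] [[0.0, -0.2], [0.3, 0.5], [0.3, 0.3], [0.2, 0.0], [0.4, -0.1], [-0.5, -0.6], [-0.7, 0.2]]
slot 1 [0.54641155 0.28384357]
slot 2 [0.55114921 0.22975064]
slot 3 [0.55623586 0.17167297]
slot 4 [0.56167152 0.10961055]
scene corners [[0.56957293 0.31901179 0.008     ]
 [0.59248016 0.0702119  0.008     ]] vs [0.56937645 0.31963373] [0.59103181 0.07238025]
pip1 (array([0.56033461, 0.28539484, 0.00829067]), np.float64(0.00044141419553565906))
sample rim (array([ 0.48872663, -0.10882773,  0.03076637]), np.float64(0.0006177342610900225)) [[ 0.48851433 -0.1090083   0.03      ]] [[ 0.48945578 -0.10992937  0.03      ]]
slip [ 0.48574844 -0.11338163  0.        ]
turq [0.65119953 0.17009706 0.03      ]
green [0.42401057 0.05656077 0.03      ]
a [ 0.54500277 -0.26138748  0.03      ]
b [ 0.43718675 -0.26780352  0.03      ]
[[ 0.36078726  0.00931584  0.01      ]
 [ 0.32891014  0.00182652  0.01      ]
 [ 0.35871045 -0.19504273  0.01      ]]
```

Call:
{"api": "send_rows", "payload": {
  "motion": "0 .0258 .0472 -.008 0 0 -1.66;0 .0258 .0472 -.008 0 0 -1.66;0 .0258 .0472 -.008 0 0 -1.66;0 .0258 .0472 -.008 0 0 -1.66;0 .0258 .0472 -.008 0 0 -1.66",
  "force": 8
}}

```text
clock: 0.72
position: [0.36, -0.3432, 0.2519]
ee_rot: [-3.12, -0.363, 0.0]
force: [0.6, 0.4, 0.8]
width: 1.001
gripper_force: 0.0
```

Call:
{"api": "send_rows", "payload": {
  "motion": "0 .0258 .0472 -.008 0 0 -1.66;0 .0258 .0472 -.008 0 0 -1.66;0 .0258 .0472 -.008 0 0 -1.66;0 .0258 .0472 -.008 0 0 -1.66;0 .0258 .0472 -.008 0 0 -1.66"
}}

```text
clock: 1.35
position: [0.489, -0.1074, 0.2119]
ee_rot: [3.139, 0.136, -0.0]
force: [-0.3, -0.6, 0.5]
width: 1.003
gripper_force: 0.0
```

Call:
{"api": "send_rows", "payload": {
  "motion": "0 0 0 0 0 0 0"
}}

```text
clock: 1.48
position: [0.4899, -0.1042, 0.2115]
ee_rot: [-3.136, -0.149, 0.0]
force: [-0.9, -0.7, -0.7]
width: 1.004
gripper_force: 0.0
```

Run:
```python
from h import *
s=arm.observe();print(s['position'],s['ee_rot'],s['force'])
m=arm.camera_model("wrist");V=np.array(m['view']);print(-V[:3,:3].T@V[:3,3],m['fx'],m['D'])
i,d=arm.get_image("wrist");cv2.imwrite("pics/w1.png",i)
print(proj("wrist",[(.4887,-.1088,.03),(.4887,-.1088,0)],m))
```

```text
[ 0.48990821 -0.10419541  0.21154671] [-3.13592215e+00 -1.49425574e-01  3.66136941e-04] [-0.8607078  -0.7405625  -0.71742645]
[ 0.558426   -0.09777939  0.3034084 ] 338.5236322979951 [-0.00113217  0.          0.          0.          0.        ]
[[317.82358353 237.60598866]
 [317.34682414 229.46468413]]
```

View pics/w1.png

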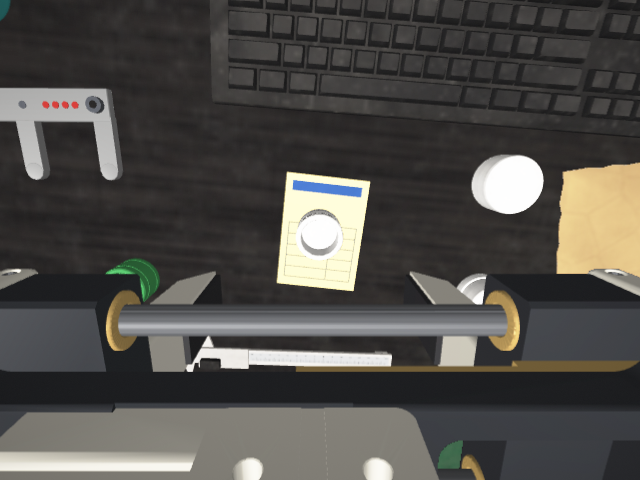

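Run:
```python
from g import *
print(arm.observe()['position'])
print(onplane("wrist",[(319.5,233.5)],.03))
print(onplane("wrist",[(111,180.5),(37,180)],.008)[:,:2])
p=[.50649,.18955,.08736];print(w(p,0,PY[4]),w(p,0,PY[3]))
```

```text
[ 0.48886946 -0.10692506  0.21169604]
[[ 0.49112318 -0.11280095  0.03      ]]
[[0.51592362 0.07000096]
 [0.51042847 0.13359762]]
[0.51666322 0.07339465] [0.51105312 0.13744944]
```

Call:
{"api": "send_rows", "payload": {
  "motion": "0 .0015 -.001 -.04 0 0 -.5;0 0 0 -.05 0 0 0;0 0 0 -.03 0 0 0;0 0 0 -.0135 0 0 0;0 0 0 0 0 0 0",
  "force": 8
}}

```text
clock: 2.15
position: [0.4896, -0.1107, 0.0785]
ee_rot: [3.139, 0.123, -0.002]
force: [-0.2, -0.1, 1.0]
width: 1.001
gripper_force: 0.0
```

Call:
{"api": "send_rows", "payload": {
  "motion": ".55 0 0 0 0 0 0;.7 0 0 0 0 0 0;.7 0 0 0 0 0 0;.7 0 0 0 0 0 0",
  "force": 8
}}

```text
clock: 2.65
position: [0.4902, -0.1099, 0.0791]
ee_rot: [3.139, 0.125, 0.001]
force: [0.0, 0.1, -0.1]
width: 0.613
gripper_force: 0.0
```

Call:
{"api": "send_rows", "payload": {
  "motion": ".7 0 0 0 0 0 .5;.7 0 0 0 0 0 0;.7 0 0 0 0 0 0;.7 0 0 0 0 0 0"
}}

```text
clock: 3.15
position: [0.49, -0.11, 0.0787]
ee_rot: [3.139, 0.138, -0.0]
force: [1.4, 0.3, 1.1]
width: 0.433
gripper_force: 8.0
```

Call:
{"api": "send_rows", "payload": {
  "motion": ".7 -.0022 .0332 0 0 0 0;.7 -.0022 .0332 0 0 0 0;.7 -.0022 .0332 0 0 0 0;.7 -.0022 .0332 0 0 0 0;.7 -.0022 .0332 0 0 0 0"
}}

```text
clock: 3.78
position: [0.479, 0.0569, 0.0788]
ee_rot: [3.138, 0.138, 0.0]
force: [0.4, -0.7, 0.3]
width: 0.432
gripper_force: 8.0
```

Call:
{"api": "send_rows", "payload": {
  "motion": ".7 -.0012 .0368 0 0 0 0;.7 -.0012 .0368 0 0 0 0;.7 -.0012 .0368 0 0 0 0;.7 -.0012 .0368 0 0 0 0;.7 -.0012 .0368 0 0 0 0"
}}

```text
clock: 4.4
position: [0.473, 0.2408, 0.0788]
ee_rot: [3.138, 0.138, 0.0]
force: [0.5, -1.4, 1.2]
width: 0.434
gripper_force: 8.0
```

Call:
{"api": "send_rows", "payload": {
  "motion": ".7 -.001 .0372 0 0 0 0;.7 0 0 0 0 0 0;.7 0 0 0 0 0 0"
}}

```text
clock: 4.78
position: [0.4721, 0.2772, 0.0788]
ee_rot: [3.139, 0.139, 0.0]
force: [-0.2, 1.0, 1.9]
width: 0.432
gripper_force: 8.0
```

Run:
```python
from g import *
s=arm.observe();print(s['position'],s['ee_rot'],s['force'],s['width'])
p=[.50649,.18955,.08736]
m=arm.camera_model("wrist");i,d=arm.get_image("wrist");cv2.imwrite("pics/w2.png",i)
m2=arm.camera_model("wrist");print(np.abs(np.array(m['view'])-m2['view']).max())
print("noses/backs px",proj("wrist",[[*w(p,0,y),.008] for y in PY]+[[*w(p,.074,.1241),.008],[*w(p,.074,-.1241),.008]],m).round(1).tolist())
print("sample px",proj("wrist",[[*s['position'][:2],.03]],m))
```

```text
[0.47205653 0.27716903 0.07875434] [3.13852649e+00 1.38706627e-01 3.06248946e-04] [-0.2019087   0.9980079   1.87491827] 0.43249336865316945
0.001072344990522417
noses/backs px [[259.1, 238.1], [364.5, 238.2], [477.8, 238.4], [598.9, 238.5], [727.5, 238.7], [235.6, 75.3], [797.1, 76.8]]
sample px [[312.09922947 307.16950828]]
```

View pics/w2.png

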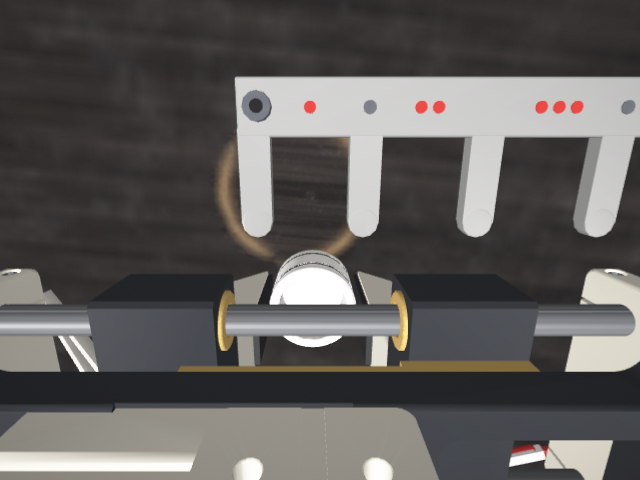

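Call:
{"api": "send_rows", "payload": {
  "motion": ".7 .007 .0015 0 0 0 0;.7 .007 .0006 0 0 0 0;.7 .005 .0004 0 0 0 0;.7 .002 .0002 0 0 0 0;.7 0 0 0 0 0 0"
}}

```text
clock: 5.45
position: [0.4933, 0.2793, 0.0787]
ee_rot: [3.138, 0.137, -0.0]
force: [-1.6, -2.5, 4.6]
width: 0.434
gripper_force: 8.0
```

Call:
{"api": "send_rows", "payload": {
  "motion": ".7 .001 .0001 0 0 0 0;.7 .001 .0001 0 0 0 0;.7 .001 .0001 0 0 0 0"
}}

```text
clock: 5.82
position: [0.4957, 0.2799, 0.0787]
ee_rot: [3.138, 0.138, -0.001]
force: [-3.4, -0.8, 4.7]
width: 0.436
gripper_force: 8.0
```

Call:
{"api": "send_rows", "payload": {
  "motion": ".7 .001 .0001 0 0 0 0;.7 .001 .0001 0 0 0 0;.7 0 0 0 0 0 0"
}}

```text
clock: 6.2
position: [0.4978, 0.2802, 0.0787]
ee_rot: [3.138, 0.138, -0.001]
force: [-2.7, -0.6, 5.8]
width: 0.434
gripper_force: 8.0
```

Call:
{"api": "send_rows", "payload": {
  "motion": ".7 .001 .0001 0 0 0 0;.7 .001 .0001 0 0 0 0;.7 0 0 0 0 0 0"
}}

```text
clock: 6.58
position: [0.499, 0.2806, 0.0787]
ee_rot: [3.138, 0.138, -0.003]
force: [-5.8, -0.1, 7.4]
width: 0.431
gripper_force: 8.0
```

Call:
{"api": "send_rows", "payload": {
  "motion": ".7 .001 .0001 0 0 0 0;.7 0 0 0 0 0 0"
}}

```text
clock: 6.82
position: [0.4997, 0.2809, 0.0787]
ee_rot: [3.138, 0.139, -0.004]
force: [-6.2, -0.0, 7.2]
width: 0.431
gripper_force: 8.0
```

Run:
```python
from h import *
s=arm.observe();print(s['position'],s['force'])
i,d=arm.get_image("wrist");cv2.imwrite("pics/w3.png",cv2.resize(i[60:360,200:500],None,fx=2,fy=2))
```

```text
[0.49971837 0.28089503 0.07872035] [-6.17812488 -0.04400622  7.1517572 ]
```

View pics/w3.png

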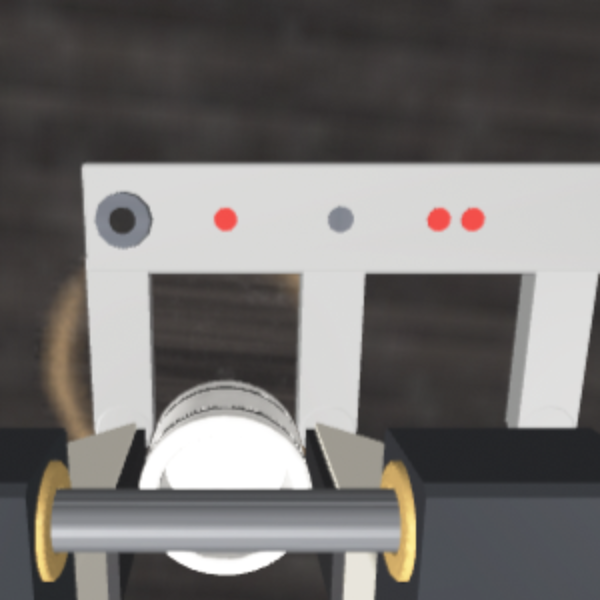

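Call:
{"api": "send_rows", "payload": {
  "motion": ".7 -.0125 -.0011 0 0 0 0;.7 -.0135 -.0012 0 0 0 0;.7 .0024 -.027 0 0 0 0;.7 .0023 -.0271 0 0 0 0;.7 0 0 0 0 0 0"
}}

```text
clock: 7.5
position: [0.4794, 0.2222, 0.0787]
ee_rot: [3.137, 0.133, -0.001]
force: [0.2, 0.3, -1.1]
width: 0.433
gripper_force: 8.0
```

Call:
{"api": "send_rows", "payload": {
  "motion": ".7 0 0 0 0 0 0"
}}

```text
clock: 7.62
position: [0.4792, 0.2253, 0.0787]
ee_rot: [-3.138, -0.139, 0.0]
force: [-0.2, -0.4, -0.5]
width: 0.43
gripper_force: 8.0
```

Call:
{"api": "send_rows", "payload": {
  "motion": ".7 .006 0 0 0 0 0;.7 .006 .0005 0 0 0 0;.7 .006 .0005 0 0 0 0;.7 .002 .0002 0 0 0 0;.7 0 0 0 0 0 0"
}}

```text
clock: 8.25
position: [0.5001, 0.2256, 0.0787]
ee_rot: [-3.138, -0.138, -0.001]
force: [-0.2, -0.8, 0.1]
width: 0.431
gripper_force: 8.0
```

Call:
{"api": "send_rows", "payload": {
  "motion": ".7 .001 .0001 0 0 0 0;.7 .001 .0001 0 0 0 0;.7 .001 .0001 0 0 0 0;.7 0 0 0 0 0 0"
}}

```text
clock: 8.75
position: [0.5028, 0.2258, 0.0787]
ee_rot: [3.138, 0.138, 0.0]
force: [-0.3, 0.0, -0.9]
width: 0.431
gripper_force: 8.0
```

Call:
{"api": "send_rows", "payload": {
  "motion": ".7 .001 .0009 0 0 0 0;.7 .001 .0001 0 0 0 0;.7 .001 .0001 0 0 0 0;.7 .001 .0001 0 0 0 0;.7 0 0 0 0 0 0"
}}

```text
clock: 9.38
position: [0.5068, 0.227, 0.0787]
ee_rot: [3.139, 0.138, 0.0]
force: [-0.9, 0.3, -0.3]
width: 0.432
gripper_force: 8.0
```

Call:
{"api": "send_rows", "payload": {
  "motion": ".7 .001 .0001 0 0 0 0;.7 .001 .0001 0 0 0 0;.7 .001 .0001 0 0 0 0;.7 .001 .0001 0 0 0 0;.7 0 0 0 0 0 0"
}}

```text
clock: 10.0
position: [0.5108, 0.2275, 0.0787]
ee_rot: [3.139, 0.138, 0.0]
force: [-0.3, 0.1, -0.4]
width: 0.431
gripper_force: 8.0
```

Call:
{"api": "send_rows", "payload": {
  "motion": ".7 .002 .0002 0 0 0 0;.7 .002 .0002 0 0 0 0;.7 .002 .0002 0 0 0 0;.7 .002 .0001 0 0 0 0;.7 0 0 0 0 0 0"
}}

```text
clock: 10.62
position: [0.5189, 0.2281, 0.0787]
ee_rot: [3.139, 0.138, 0.0]
force: [-0.5, 0.4, -0.2]
width: 0.433
gripper_force: 8.0
```

Call:
{"api": "send_rows", "payload": {
  "motion": ".7 .002 .0002 0 0 0 0;.7 .002 .0002 0 0 0 0;.7 .002 .0002 0 0 0 0;.7 .002 .0001 0 0 0 0;.7 0 0 0 0 0 0"
}}

```text
clock: 11.25
position: [0.5269, 0.2288, 0.0787]
ee_rot: [3.139, 0.138, 0.0]
force: [-0.4, 0.1, -1.5]
width: 0.429
gripper_force: 8.0
```

Call:
{"api": "send_rows", "payload": {
  "motion": ".7 .001 .0001 0 0 0 0;.7 .001 .0001 0 0 0 0;.7 .001 .0001 0 0 0 0;.7 .001 .0001 0 0 0 0;.7 0 0 0 0 0 0"
}}

```text
clock: 11.88
position: [0.5308, 0.2293, 0.0787]
ee_rot: [3.139, 0.138, 0.0]
force: [-0.4, 1.3, -1.8]
width: 0.434
gripper_force: 8.0
```

Call:
{"api": "send_rows", "payload": {
  "motion": ".7 .001 .0001 0 0 0 0;.7 .001 .0001 0 0 0 0;.7 0 0 0 0 0 0"
}}

```text
clock: 12.25
position: [0.5328, 0.2294, 0.0787]
ee_rot: [3.139, 0.138, 0.0]
force: [0.1, -0.3, -0.7]
width: 0.433
gripper_force: 8.0
```

Call:
{"api": "send_rows", "payload": {
  "motion": ".7 .001 .0001 0 0 0 0;.7 .0005 0 0 0 0 0;.7 0 0 0 0 0 0"
}}

```text
clock: 12.62
position: [0.5332, 0.2295, 0.0787]
ee_rot: [3.138, 0.139, -0.003]
force: [-5.1, -0.7, 4.8]
width: 0.431
gripper_force: 8.0
```

Call:
{"api": "send_rows", "payload": {
  "motion": ".45 0 0 0 0 0 0;.3 0 0 0 0 0 0;.2 0 0 0 0 0 0;.2 0 0 0 0 0 0;.2 0 0 0 0 0 0"
}}

```text
clock: 13.25
position: [0.5343, 0.2296, 0.0787]
ee_rot: [-3.139, -0.138, -0.0]
force: [-0.5, -0.8, -0.6]
width: 0.799
gripper_force: 0.0
```

Call:
{"api": "send_rows", "payload": {
  "motion": ".2 0 0 .01 0 0 0;.2 0 0 .03 0 0 0;.2 0 0 .04 0 0 0;.2 -.03 0 .04 0 0 0;.2 0 0 0 0 0 0"
}}

```text
clock: 13.88
position: [0.504, 0.2307, 0.2024]
ee_rot: [-3.136, -0.14, -0.007]
force: [0.8, 0.4, -0.2]
width: 0.8
gripper_force: 0.0
```

Call:
{"api": "send_rows", "payload": {
  "motion": ".2 0 0 0 0 0 0;.2 0 0 0 0 0 0"
}}

```text
clock: 14.12
position: [0.5043, 0.2291, 0.1978]
ee_rot: [3.138, 0.137, -0.002]
force: [0.3, -0.7, 0.3]
width: 0.799
gripper_force: 0.0
```

Run:
```python
from h import *
s=arm.observe();print(s['position'],s['force'],s['width'])
i,d=arm.get_image("wrist");cv2.imwrite("pics/w4.png",i)
```

```text
[0.50430061 0.22913878 0.19784622] [ 0.32275418 -0.66819792  0.29527998] 0.7992965344515047
```

View pics/w4.png

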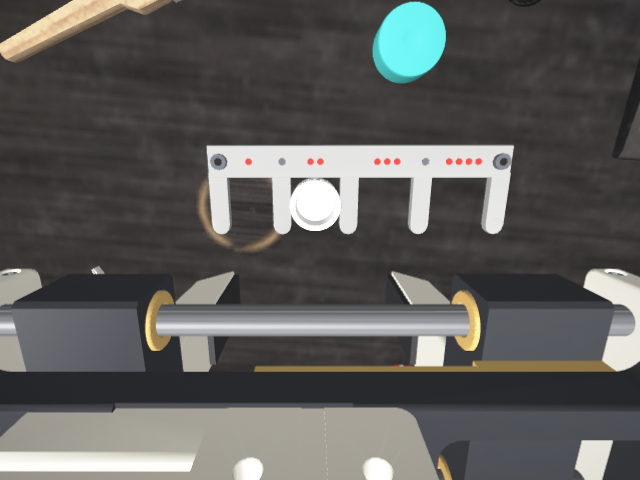

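Run:
```python
from g import *
c=onplane("wrist",[(315.5,205)],.03)[0,:2]; b=onplane("wrist",[(315,177.5)],.008)[0,:2]
n=onplane("wrist",[(282,234),(348.5,234)],.008)[:,:2]
u=np.array([.9962,.0872]);print((c-b)@u,(n-b)@u,(c-n.mean(0))@[-.0872,.9962])
```

```text
-0.019220781244309124 [-0.04775098 -0.04772195] 0.00012764990907512732
```

Centre about 19–20 mm from the back wall and centred in slot 2: home. Handing in.

```bash
python3 -c "
from cell import arm
print(arm.sign_off())"
```

```text
the job is handed in; nothing more can be done
None
```

The sample from the slip (`sample_p`, about 40 mm across) was refused by slot 1 under a push of about 6 N. It went into slot 2, where it stands released against the back wall, and the job is handed in (no verdict was returned).

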